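# Bring the fuse jar to the front of the spares carousel and hold it there

## Robot

A 6-joint arm with a two-finger parallel gripper is mounted at the origin on the work surface. World frame = base frame: x ahead of the robot, y to its left, z up, the work surface at z = 0. Lengths are in m, angles in rad, forces in N, time in s.
With the tool pointing down it reaches from about 0.4 to 0.825 m from the base axis. Payload 7 kg.
Tool frame: the origin (TCP) lies at the centre of the arm's flange, where the gripper is bolted on; the fingertips stand 178 mm ahead of it and the grasp point (between the pads) lies arm.tcp_to_grasp ahead of it (arm.tcp_to_grasp is the distance from the TCP to the grasp point, in m); z points along the fingers, y is the direction in which the jaws open and shut (so a half turn about z gives the same grasp; the last joint's range is limited). The gripper opens to 88 mm and grips with 3 to 60 N. Pads are 19 mm wide; open, the fingers measure 130 mm over their backs; the gripper's body (78 mm by 193 mm) begins 47 mm behind the grasp point.
Start: joints at [-0.914, 0.359, 0.012, 0, -1.224, -0.288], TCP at [0.243, -0.63, 0.405] pointing down, gripper open.
Joint ranges: [-3.07, 3.07], [-1.43, 2.12], [-1.02, 1.25], [-3.03, 1.67], [-3.05, -0], [-3.03, 3.03]. Speed limits (rad/s): [2.39, 2.39, 3.01, 3.14, 3.14, 3.14].

## Interface

Orientations are given as [roll, pitch, yaw] about the fixed x, y, z axes, in that order (R = Rz(yaw) Ry(pitch) Rx(roll)).
In Python, from station import arm gives the robot as it stands.
- The arm moves only by the tool move_arm, never from a script. Its argument "deltas" is a list of rows, each a list of 6 numbers: the shift along the world's x, y, z in mm, then the turn, a rotation vector about the world's x, y, z in degrees. In form: [[tx, ty, tz, ax, ay, az], ...]. A call has exactly 5 rows; each row shifts and turns the commanded pose from where the row before left it; what a row does not reach is not made up. A row lasts 1/12 s, in which the tool goes at most 41.7 mm and 7.16 degrees, less where a joint would pass 70% of its speed; a pose out of reach is approached as far as the arm can. A call with a gripper value outside its range is refused whole. "claw" is the closure in counts, from 0 (fully open) to 255 (shut), set as the call begins (left out, the last holds). The fingers move at their own pace and stop on an object; "squeeze" is the grip in N (left out, the last holds). Time passes only in rows, so rows that do not move let the fingers close, or fill a call up. It gives the time, the measured TCP pose, the force and the opening at its end, in the units of the state.
- arm.get_state(): the state, without advancing time (a new reading comes with each control period).
- arm.grab_frame(name): name is "scene" or "side" or "wrist"; returns the picture (480x640x3 uint8, red, green, blue); there is no depth.
- arm.calibration(name): a dict with "intrinsics" (3x3 intrinsics, pixels), "T" (4x4, takes a point from camera to world coordinates); the wrist camera has in their place "mount" (4x4, takes a point from camera to tool coordinates, whose origin is the TCP and whose axes are the flange's). Camera axes: x right, y up, looking along -z (the intrinsics and any distortion apply to the point x, -y, -z); pixel columns grow to the right and rows downward; lengths in m; the calibration is good to about 2 mm. A picture is of the moment at which its call begins: read the wrist's pose just before it. calibration takes no time and is no camera call.
- arm.job_done(): hands the job in, once; it reports no verdict.
Trained networks look in the newest picture that a camera, given by its name, has taken for a name from the list of things; names that differ only in an ending like _2 or _b are one class to them, and where a whole thing is asked for, a point or a joint stands for the part that bears it (a point fixed in the world has none). Each returns a list of dicts, best first, with "score" (0 to 1); they miss things now and then, are a little off and sometimes report something else, mostly with a low value. They report only what shows in the picture. A call takes as long as a camera call.
- arm.spot_in(thing, camera): "xy" ([column, row] in pixels, amid what is visible of it).
- arm.masks_of(thing, camera): "pixels" (480x640 bool, what is visible of it) and "xy" ([column, row] in pixels, amid what is visible of it).
- arm.spot_point(thing, camera): "xy" ([column, row] in pixels: a listed point, or the origin of a listed thing).
The state is a dict: "t": time; "q": joint angles; "qd": joint speeds; "joint_efforts": joint torques, N m; "eef_pos": TCP position; "ee_rot": TCP orientation; "force": force on the tool from outside, world axes, zero at the start; "moment": the same for the moment, N m; "width": finger opening in m.
Only numpy, scipy, OpenCV 4.12 (cv2) and the standard library are available. Lean on these libraries where they do the work, as an engineer would, in place of code of your own. Each camera call takes 0.05 s, during which the arm holds its last target. There are 200 camera calls.

## Task

Pull the bottom-hinged front flap of the plywood spares bay right down, and then turn the carousel inside the bay until the jar with the porcelain fuse carrier on its lid stands at the middle of the open front. Finish while holding the carousel still in that position: do not let go of it at the end. Leave the padlock, the torch, the mallet and the loose fuse carrier where they lie.

Things in the scene. Friction and masses are not known exactly. Their poses are not given: they have to be found in the camera images.
- bay: Fixed roofless plywood bay, 285 deep x 270 mm wide. Origin on the ledge below the carousel's axis; z up, x points to the bay's back; its front, shut off by the flap, is 151 mm towards -x. Side walls at y = +-130 mm, 10 mm thick, tops 82 mm above the ledge; back wall at x = +125 mm, top at 57 mm. Place and heading vary.
- flap (a joint): Front flap's angle, rad: 0 upright (shut), 1.55 flat (fully down); starts at 0 to 0.12. Plywood, 250 mm wide, 10 mm thick, hinged at its lower edge (at x = -156 mm in the bay's frame, 12 mm above the ledge); swings out and down, away from the carousel. No latch. Stays put up to about 0.5 rad; pulled (1 N at the tab) past that, it sinks down by itself within about 3 s.
- flap_tab (a point): Centre of the dark wooden pull tab in the middle of the flap's top edge: 70 mm wide (along y), 10 mm thick (x), rising 30 mm above the panel, its top 16 mm beyond this point. The point is 104 mm from the hinge line. z points up the flap, x through it towards the carousel. When shut, the tab is 43 mm clear of the disc and jars behind it and higher than the jars.
- carousel: Turntable: disc 216 mm across on a vertical axis, turns freely both ways endlessly, coasts. Origin on the axis, 16 mm above the ledge. Fixed on it: four equal glass jars, dark lids (54 mm across, centres 72 mm from the axis, lid tops 78 mm above the ledge). On their lids: porcelain fuse carrier (body +x), hex nut (+y), steel pin (-x), nothing (-y). Starts with the fuse jar 0.8 rad or more from the front.
- handle (a point): Centre of the carousel's dark wooden bar handle, on the axis, on a post 18 mm across: bar 70 mm long (along x), 14 mm thick (y), 40 mm high (20 mm above and below this point). This point is 137 mm above the ledge. It turns with the carousel; x points to the fuse jar's side.
- fuse_jar (a point): Middle of the lid top of the wanted jar, under the white porcelain sample fuse carrier (20 x 50 mm, 21 mm high) fixed on the lid; 72 mm from the carousel's axis, 78 mm above the ledge. The jar faces front when this point lies on the bay's -x side with y = 0 in the bay's frame.
- padlock: Bystander: steel padlock lying flat, 85 x 46 x 22 mm, origin under its case. Leave alone.
- torch: Bystander: black torch lying down, 146 mm long along its x axis, 42 mm thick, with a sliding switch on top, origin under its middle. Leave alone.
- mallet: Bystander: small wooden mallet lying down, about 230 mm long along its x axis, head 85 x 48 mm at the +x end, origin under its middle. Leave alone.
- fuse_carrier: Bystander: loose porcelain fuse carrier with brass ends on the ledge, 100 mm long along its y axis, 28 mm wide, 35 mm high, origin under its middle. Leave alone.

How it is judged:
On the way, in this order (a step that is already met when the one before it is completed fails the run):
1. the flap is right down (value of joint flap above 1.35 rad), for 0.2 s.
2. the fuse jar faces the open front and the carousel is held still (y of fuse_jar in the frame of bay between -0.013 and 0.013 m and x of fuse_jar in the frame of bay below -0.05 m and angular speed of carousel below 0.15 rad/s and contact force between the fingers and carousel above 1 N), for 0.3 s.
At the end, for the whole second after the job is handed in: The flap is down (beyond 1.35 rad), the centre of the fuse jar's lid is on the front side of the bay within 13 mm (about 10 degrees) of its centre line, and the carousel stands still (under 0.15 rad/s) with the fingers on it, in contact with more than 1 N, through the last second (all of step 2 and value of joint flap above 1.35 rad); the arm keeps its last pose, push and grip.
It fails at once if the padlock is pushed away (over 30 mm) (distance of padlock from where it was at the start of the episode above 0.03 m).
It fails at once if the torch is pushed away (over 30 mm) (distance of torch from where it was at the start of the episode above 0.03 m).
It fails at once if the mallet is pushed away (over 30 mm) (distance of mallet from where it was at the start of the episode above 0.03 m).
It fails at once if the loose fuse carrier is pushed away (over 30 mm) (distance of fuse_carrier from where it was at the start of the episode above 0.03 m).
It also fails if it takes over 64 s, if anything falls off the work surface, if the arm or the gripper's body presses on something with over 40 N, if the wrist force passes 120 N, or if a joint passes its speed limit or range.

## Working session

There is one attempt and no reset: what is moved stays moved. The work goes in short steps, Python scripts to look and compute and a tool call to move; the robot and the scene stay as the last step left them, time stands still between calls to the robot, and variables do not carry over. Pictures are saved under pics/ and viewed, about 8 in all and at most 12, crops included, and the job is handed in when it is done.

Besides the shell and the picture viewer there is one more tool, called after "Call:" as a command line: name --pt "numbers of a row" for each row, then --argument value for the rest. move_arm: Moves the arm, as the interface text tells. Its arguments: {"type":"object","properties":{"deltas":{"type":"array","items":{"type":"array","items":{"type":"number"}}},"claw":{"type":"number"},"squeeze":{"type":"number"}},"required":["deltas"]}

```bash
mkdir -p pics; cat > h.py <<'E'
from station import arm
import numpy as np, cv2
def ray(cam,uv,T=None):
    c=arm.calibration(cam)
    K=np.array(c["intrinsics"])
    if T is None: T=np.array(c["T"])
    d=c.get("distortion")
    p=np.linalg.inv(K)@[uv[0],uv[1],1]
    v=T[:3,:3]@[p[0],-p[1],-p[2]]
    return T[:3,3],v/np.linalg.norm(v)
def onz(cam,uv,z,T=None):
    o,v=ray(cam,uv,T); return o+v*(z-o[2])/v[2]
def tri(rs):
    A=0;b=0
    for o,v in rs:
        P=np.eye(3)-np.outer(v,v);A=A+P;b=b+P@o
    x=np.linalg.solve(A,b)
    return x,[float(np.linalg.norm((np.eye(3)-np.outer(v,v))@(x-o))) for o,v in rs]
E
python3 - <<'E'
from h import *
np.set_printoptions(precision=4,suppress=True)
print(arm.tcp_to_grasp, arm.get_state())
P={}
ims=[]
for c in("scene","side"):
    im=arm.grab_frame(c); ims.append(im[:,:,::-1])
    cal=arm.calibration(c); print(c,cal.keys(),np.array(cal["T"])[:3,3])
    for n in("bay","flap_tab","handle","fuse_jar","carousel"):
        r=arm.spot_point(n,c)
        print(n,[(np.round(x["xy"],1),round(x["score"],2)) for x in r[:2]])
        if r:P.setdefault(n,[]).append(ray(c,r[0]["xy"]))
for n in P:
    if len(P[n])>1: print(n,tri(P[n]))
cv2.imwrite("pics/a.png",ims[0]);cv2.imwrite("pics/b.png",ims[1])
E
```

```text
0.1593 {'t': 0.0, 'q': array([-0.9139,  0.3594,  0.011 , -0.0003, -1.2241, -0.2881]), 'qd': array([ 0.0007, -0.0013, -0.0002, -0.0014,  0.0012,  0.0003]), 'joint_efforts': array([  0.0021, -58.2722,  29.3049,   6.9969,   0.0067,  -0.0001]), 'eef_pos': array([ 0.2433, -0.6294,  0.4037]), 'ee_rot': array([ 3.1399, -0.0002, -2.7729]), 'force': array([0.9471, 0.5351, 0.2815]), 'moment': array([-0.0165,  0.0172, -0.0209]), 'width': 0.08752789948987803}
scene dict_keys(['intrinsics', 'T']) [ 1.1799 -0.514   1.1919]
bay [(array([349.6, 278.8]), 0.73)]
flap_tab [(array([289.6, 216.6]), 0.56)]
handle [(array([352.5, 242.5]), 0.87)]
fuse_jar [(array([379.1, 271.5]), 0.64)]
carousel [(array([351.7, 270.3]), 0.74)]
side dict_keys(['intrinsics', 'T']) [0.099  0.8995 0.733 ]
bay [(array([280.8, 271.5]), 0.7)]
flap_tab [(array([342., 237.]), 0.65)]
handle [(array([272.7, 230.9]), 0.69), (array([206.5, 367.3]), 0.58)]
fuse_jar [(array([253.3, 238.8]), 0.73)]
carousel [(array([277.7, 264.2]), 0.77)]
bay (array([ 0.6711,  0.0137, -0.0069]), [0.0028419254476649853, 0.002841925447664986])
flap_tab (array([ 0.5171, -0.0297,  0.1184]), [0.0001240902460891809, 0.00012409024608908415])
handle (array([0.6703, 0.0279, 0.1242]), [0.0055612838212117975, 0.005561283821211623])
fuse_jar (array([0.7376, 0.0335, 0.0842]), [0.00399692291166091, 0.003996922911661249])
carousel (array([0.6715, 0.0219, 0.0212]), [0.00043496618303689267, 0.000434966183036917])
```

View pics/a.png

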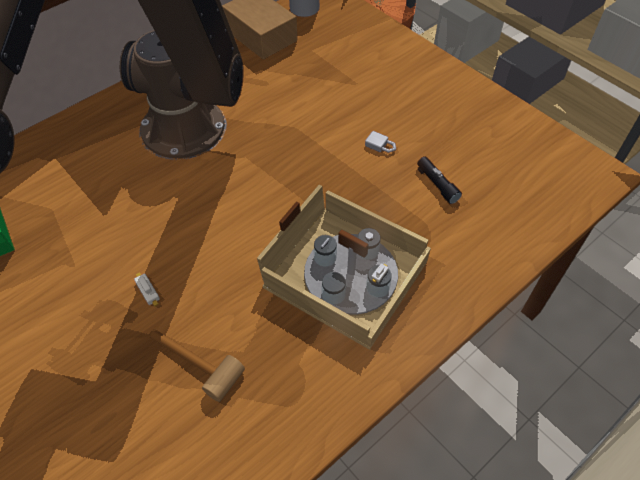

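View pics/b.png

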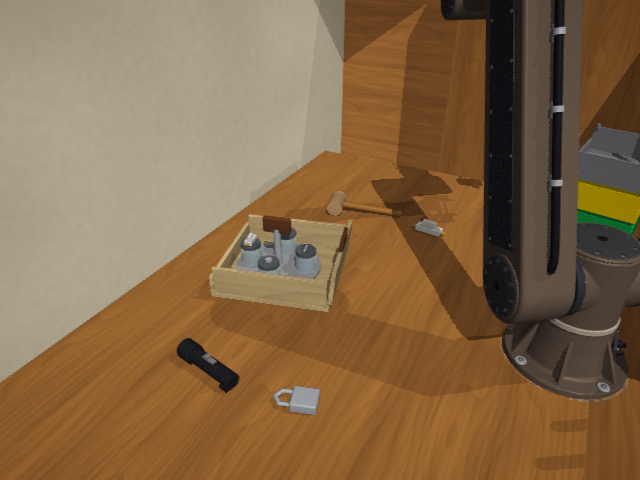

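The scene view shows the tab at (290,217), the handle at (352,242) and the fuse jar at (380,272), on the far side of the bay. In the side view the bay is at (280,260), with the flap facing the robot. The bystanders stand clear. I'll move above the front.

Call:
move_arm --pt "13.9 31 0 0 0 0" --pt "13.9 31 0 0 0 0" --pt "13.9 31 0 0 0 0" --pt "13.9 31 0 0 0 0" --pt "13.9 31 0 0 0 0" --claw 255 --squeeze 30

```text
t: 1.02
eef_pos: [0.313, -0.4732, 0.4047]
ee_rot: [-3.141, 0.0, -2.773]
force: [1.2, 0.8, 0.4]
width: 0.0596
```

Call:
move_arm --pt "13.9 31 0 0 0 0" --pt "13.9 31 0 0 0 0" --pt "13.9 31 0 0 0 0" --pt "13.9 31 0 0 0 0" --pt "13.9 31 0 0 0 0"

```text
t: 1.43
eef_pos: [0.3826, -0.318, 0.405]
ee_rot: [-3.141, 0.001, -2.773]
force: [-0.0, -0.2, -0.4]
width: 0.0268
```

Call:
move_arm --pt "13.9 31 0 0 0 0" --pt "13.9 31 0 0 0 0" --pt "13.9 31 0 0 0 0" --pt "13.9 31 0 0 0 0" --pt "13.9 31 0 0 0 0"

```text
t: 1.85
eef_pos: [0.452, -0.163, 0.4051]
ee_rot: [-3.141, 0.001, -2.773]
force: [0.8, -0.3, 0.3]
width: 0.0006
```

Call:
move_arm --pt "13.9 31 0 0 0 0" --pt "13.9 31 0 0 0 0" --pt "13.9 31 0 0 0 0" --pt "13.9 31 0 0 0 0" --pt "0 0 0 0 0 0"

```text
t: 2.27
eef_pos: [0.5095, -0.0366, 0.4048]
ee_rot: [-3.141, 0.002, -2.77]
force: [0.8, -0.5, 0.6]
width: 0.0003
```

```bash
cat > look.py <<'E'
import sys
from h import *
from scipy.spatial.transform import Rotation as R
np.set_printoptions(precision=4,suppress=True)
s=arm.get_state(); T=np.eye(4);T[:3,:3]=R.from_euler("xyz",s["ee_rot"]).as_matrix();T[:3,3]=s["eef_pos"]
T=T@np.array(arm.calibration("wrist")["mount"])
print(s["t"],s["q"],s["eef_pos"],s["ee_rot"],s["width"]); print("cam",T[:3,3],-T[:3,2])
im={c:arm.grab_frame(c) for c in("wrist","scene","side")}
cv2.imwrite("pics/%s.png"%sys.argv[1],im["wrist"][:,:,::-1])
cv2.imwrite("pics/%s_s.png"%sys.argv[1],im["scene"][:,:,::-1])
Z=dict(bay=0,flap_tab=.116,handle=.137,fuse_jar=.078,carousel=.016)
for n in Z:
    rs=[]
    for c in im:
        r=arm.spot_point(n,c)
        if not r: continue
        t=T if c=="wrist" else None
        rs.append(ray(c,r[0]["xy"],t)); print(n,c,np.array(r[0]["xy"]),round(r[0]["score"],2),onz(c,r[0]["xy"],Z[n],t))
    if len(rs)>1: print("  tri",*tri(rs))
E
python3 look.py c
```

```text
2.2667 [ 0.3132  0.0861 -0.3442  0.     -1.1389 -1.512 ] [ 0.5095 -0.0366  0.4048] [-3.1415  0.0016 -2.7696] 0.00029746830119047106
cam [ 0.4313 -0.0672  0.384 ] [ 0.289   0.1132 -0.9506]
bay wrist [314.1 341.4] 0.74 [0.6734 0.0175 0.    ]
bay scene [347.9 279.1] 0.67 [ 0.6744  0.0088 -0.    ]
bay side [280.1 270.5] 0.68 [0.6677 0.0171 0.    ]
  tri [ 0.6723  0.0138 -0.003 ] [0.004702952622522891, 0.003403470354767247, 0.002199461522048396]
flap_tab wrist [329.1 242.4] 0.83 [ 0.514  -0.0288  0.116 ]
flap_tab scene [289.6 216.9] 0.85 [ 0.5162 -0.0292  0.116 ]
flap_tab side [345.8 239.7] 0.79 [ 0.5054 -0.0261  0.116 ]
  tri [ 0.512  -0.029   0.1131] [0.0027995157749373424, 0.002442981454356076, 0.0049266157625206435]
handle scene [356.4 244.6] 0.65 [0.6813 0.0209 0.137 ]
handle side [272.9 229.5] 0.76 [0.6653 0.0443 0.137 ]
  tri [0.6761 0.0271 0.1253] [0.0004578190843222513, 0.0004578190843221824]
fuse_jar scene [378.4 272.2] 0.61 [0.7386 0.0365 0.078 ]
fuse_jar side [252.8 242.4] 0.71 [0.7318 0.0379 0.078 ]
  tri [0.7358 0.0363 0.0757] [0.002317283359672781, 0.0023172833596726027]
carousel scene [351.1 272. ] 0.87 [0.672  0.0203 0.016 ]
carousel side [276.8 260.7] 0.61 [0.6859 0.0025 0.016 ]
  tri [0.6769 0.0156 0.0267] [0.0002995244513190678, 0.00029952445131904644]
```

View pics/c.png

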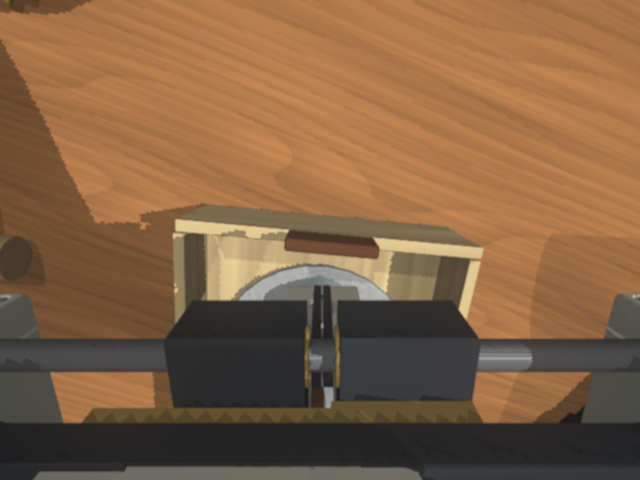

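The tab shows at (331,244), with the flap's top edge running from (176,225) to (481,248). The fingers hide the handle.

```bash
python3 - <<'E'
from h import *
from scipy.spatial.transform import Rotation as R
np.set_printoptions(precision=4,suppress=True)
s=arm.get_state(); T=np.eye(4);T[:3,:3]=R.from_euler("xyz",s["ee_rot"]).as_matrix();T[:3,3]=s["eef_pos"]
T=T@np.array(arm.calibration("wrist")["mount"])
def L(a,b,z):
    p,q=onz("wrist",a,z,T),onz("wrist",b,z,T); d=q-p
    print(p,q,np.linalg.norm(d),"yaw",np.degrees(np.arctan2(d[1],d[0]))+90,(p+q)/2)
L((176,232),(482,259),.102)
L((176,219),(482,247),.102)
L((285,248),(378,257),.102)
L((286,233),(379,240),.130)
for a,b in (((319,187),(260,262)),((428,236),(372,338))):
    p,q=onz("scene",a,.082),onz("scene",b,.082);d=q-p;print(p,q,np.linalg.norm(d),np.degrees(np.arctan2(d[1],d[0]))+90)
E
```

```text
[ 0.5517 -0.1482  0.102 ] [0.4841 0.0909 0.102 ] 0.24846568833271107 yaw 195.77568466177172 [ 0.5179 -0.0286  0.102 ]
[ 0.5412 -0.1508  0.102 ] [0.4749 0.0859 0.102 ] 0.2458071290714583 yaw 195.64087952510204 [ 0.5081 -0.0325  0.102 ]
[ 0.5332 -0.0625  0.102 ] [0.5132 0.0109 0.102 ] 0.07606775804547125 yaw 195.22781065657819 [ 0.5232 -0.0258  0.102 ]
[ 0.5118 -0.0665  0.13  ] [ 0.4925 -0.0019  0.13  ] 0.06739508302757768 yaw 196.59310509568007 [ 0.5021 -0.0342  0.13  ]
[0.4725 0.0971 0.082 ] [ 0.5483 -0.143   0.082 ] 0.251757093182515 17.525329477211187
[0.7454 0.1866 0.082 ] [ 0.844  -0.0855  0.082 ] 0.2893551124677175 19.91610933070855
```

Call:
move_arm --pt "17 8 0 0 0 -2.7" --pt "17 8 0 0 0 -2.6" --pt "0 0 0 0 0 0" --pt "0 0 -30 0 0 0" --pt "0 0 -30 0 0 0"

```text
t: 3.58
eef_pos: [0.5421, -0.0243, 0.3453]
ee_rot: [-3.142, 0.004, -2.864]
force: [0.2, 0.0, -1.9]
width: 0.0007
```

```bash
python3 look.py d | grep -E "^[0-9]|flap|tri"
```

```text
3.5833 [ 0.3165  0.1887 -0.3669  0.0003 -1.0112 -1.6103] [ 0.5421 -0.0243  0.3453] [-3.1415  0.0041 -2.8644] 0.0007084146976549632
  tri [0.6741 0.0157 0.0019] [0.0007951407182766319, 0.0007951407182764565]
flap_tab wrist [330.5 219.7] 0.75 [ 0.5151 -0.0267  0.116 ]
flap_tab scene [285.9 216.5] 0.56 [ 0.5097 -0.0348  0.116 ]
flap_tab side [346.9 241.1] 0.9 [ 0.5004 -0.0215  0.116 ]
  tri [ 0.5091 -0.03    0.1118] [0.007786752555980157, 0.003480533111317035, 0.005108538606416109]
  tri [0.6792 0.0165 0.1235] [0.0036285545104469325, 0.003628554510446989]
  tri [0.7354 0.037  0.0756] [0.0023419415111657397, 0.002341941511165702]
  tri [0.674  0.0169 0.0252] [0.001592052000624706, 0.0015920520006246584]
```

View pics/d.png

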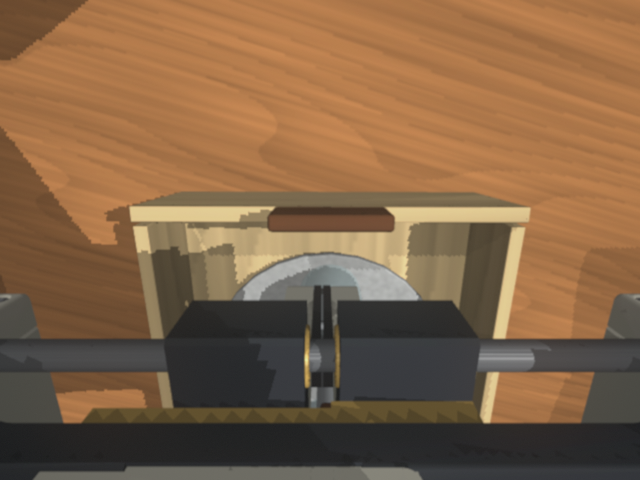

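Bay is square to the tool, with the tab at (330,219). Now I go down behind it.

Call:
move_arm --pt "4 2 -15 0 0 0" --pt "0 0 -16 0 0 0" --pt "0 0 -16 0 0 0" --pt "0 0 -15 0 0 0" --pt "0 0 0 0 0 0"

```text
t: 4.9
eef_pos: [0.5443, -0.0228, 0.2798]
ee_rot: [3.141, -0.005, -2.866]
force: [-0.2, 1.0, -0.9]
width: 0.0005
```

Call:
move_arm --pt "-9.6 -2.8 0 0 0 0" --pt "-9.6 -2.8 0 0 0 0" --pt "-9.6 -2.8 0 0 0 0" --pt "-9.6 -2.8 0 0 0 0" --pt "-9.6 -2.8 0 0 0 0"

```text
t: 5.32
eef_pos: [0.4963, -0.037, 0.2835]
ee_rot: [3.142, 0.002, -2.865]
force: [0.5, -0.1, -0.9]
width: 0.0005
```

Call:
move_arm --pt "-9.6 -2.8 0 0 0 0" --pt "-9.6 -2.8 0 0 0 0" --pt "-9.6 -2.8 0 0 0 0" --pt "-9.6 -2.8 0 0 0 0" --pt "-9.6 -2.8 0 0 0 0"

```text
t: 5.73
eef_pos: [0.4483, -0.0509, 0.2827]
ee_rot: [-3.142, -0.0, -2.865]
force: [0.4, -0.1, 0.1]
width: 0.0002
```

```bash
python3 look.py e | grep -E "^[0-9]|flap"
```

```text
5.7333 [ 0.3259  0.1122 -0.6319  0.     -0.8268 -1.6205] [ 0.4483 -0.0509  0.2827] [-3.1416 -0.0001 -2.8654] 0.00021938209850091465
flap_tab wrist [331.3 294. ] 0.62 [ 0.4368 -0.0499  0.116 ]
flap_tab scene [266.7 214.5] 0.73 [ 0.4764 -0.0638  0.116 ]
flap_tab side [372.  254.3] 0.93 [0.4257 0.004  0.116 ]
```

View pics/e_s.png

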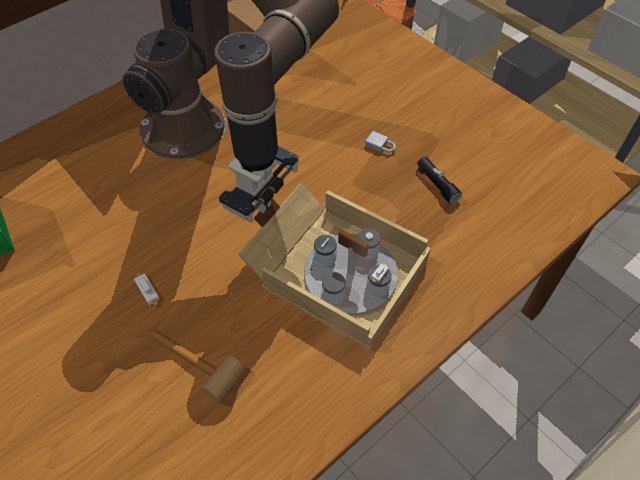

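The flap is well past its balance point (about 0.8 rad) and sinking, and the hook has cleared the tab. I'll rise, open and go to the handle while it settles.

Call:
move_arm --pt "0 0 28 0 0 0" --pt "0 0 28 0 0 0" --pt "0 0 28 0 0 0" --pt "0 0 28 0 0 0" --pt "20 6 10 0 0 0" --claw 0

```text
t: 7.05
eef_pos: [0.468, -0.0453, 0.4092]
ee_rot: [-3.141, 0.005, -2.865]
force: [0.4, 1.2, 0.1]
width: 0.0285
```

Call:
move_arm --pt "25 7 0 0 0 0" --pt "25 7 0 0 0 0" --pt "25 7 0 0 0 0" --pt "25 7 0 0 0 0" --pt "25 7 0 0 0 0"

```text
t: 7.47
eef_pos: [0.5955, -0.0093, 0.4045]
ee_rot: [3.142, -0.0, -2.865]
force: [-0.6, -0.5, 0.1]
width: 0.0615
```

Call:
move_arm --pt "0 0 0 0 0 0" --pt "0 0 0 0 0 0" --pt "0 0 0 0 0 0" --pt "0 0 0 0 0 0" --pt "0 0 0 0 0 0"

```text
t: 7.88
eef_pos: [0.5937, -0.0098, 0.4051]
ee_rot: [3.142, 0.0, -2.865]
force: [-0.3, -0.2, -0.3]
width: 0.0871
```

```bash
python3 look.py f; python3 -c "
import cv2,numpy as np
a=cv2.imread('pics/f.png');b=cv2.imread('pics/f_s.png')[150:390,200:520]
cv2.imwrite('pics/f2.png',np.hstack([cv2.resize(a,(400,300)),cv2.resize(b,(400,300))]))"
```

```text
7.8833 [ 0.3123  0.2257 -0.1733 -0.     -1.1713 -1.6069] [ 0.5937 -0.0098  0.4051] [ 3.1415  0.0005 -2.8654] 0.08710696228181225
cam [ 0.5129 -0.0328  0.3843] [ 0.2974  0.085  -0.951 ]
bay wrist [324.7 272.7] 0.77 [0.6719 0.0159 0.    ]
bay scene [347.9 277.9] 0.89 [0.672 0.011 0.   ]
bay side [283.3 274.3] 0.61 [0.6517 0.0277 0.    ]
  tri [ 0.6678  0.015  -0.0093] [0.00751123245505809, 0.0002612740416831804, 0.007726422530386003]
flap_tab wrist [328.6   8.7] 0.81 [ 0.4482 -0.0464  0.116 ]
flap_tab scene [348.  279.5] 0.63 [ 0.7245 -0.0426  0.116 ]
flap_tab side [380.8 278.6] 0.67 [0.3735 0.0828 0.116 ]
  tri [ 0.4993 -0.0295 -0.0161] [0.08375600289799934, 0.16933636724547094, 0.08637099357637627]
handle wrist [327.1 345.1] 0.82 [0.6734 0.0171 0.137 ]
handle scene [352.4 242.1] 0.9 [0.6709 0.0189 0.137 ]
handle side [273.5 227.7] 0.84 [0.6686 0.0363 0.137 ]
  tri [0.6739 0.0211 0.1318] [0.003909809498570079, 0.005081267445624369, 0.005126967378231579]
fuse_jar wrist [324.7 377.2] 0.67 [0.7479 0.037  0.078 ]
fuse_jar scene [380.6 271.3] 0.88 [0.7402 0.0418 0.078 ]
fuse_jar side [253.8 237.1] 0.76 [0.744  0.0152 0.078 ]
  tri [0.739  0.0336 0.0886] [0.00107213663606844, 0.0060131918303134736, 0.006784697505164209]
carousel wrist [328.6 281.1] 0.91 [0.6736 0.0207 0.016 ]
carousel scene [350.7 272.2] 0.63 [0.6718 0.0193 0.016 ]
carousel side [278.4 263.3] 0.97 [0.6759 0.0108 0.016 ]
  tri [0.6722 0.0183 0.0205] [0.0018334793197923925, 0.0015740418308252617, 0.0014271466930054425]
```

View pics/f2.png

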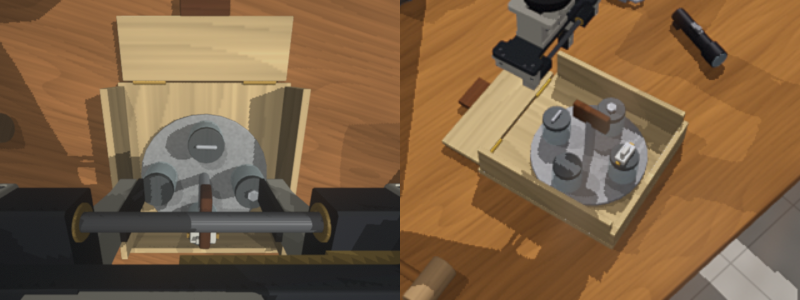

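The flap is flat and the fuse jar is directly at the back (wrist crop (204,237)). The bar is in line with the tool. I'll grasp the handle.

Call:
move_arm --pt "27 9 0 0 0 0" --pt "26 9 0 0 0 0" --pt "26 9 0 0 0 0" --pt "0 0 0 0 0 0" --pt "0 0 -20 0 0 0"

```text
t: 9.2
eef_pos: [0.6756, 0.018, 0.3873]
ee_rot: [-3.14, 0.005, -2.864]
force: [0.8, 0.3, 0.9]
width: 0.0878
```

Call:
move_arm --pt "0 0 -23 0 0 0" --pt "0 0 -23 0 0 0" --pt "0 0 -23 0 0 0" --pt "0 0 -19 0 0 0" --pt "0 0 0 0 0 0"

```text
t: 9.62
eef_pos: [0.6719, 0.0171, 0.292]
ee_rot: [3.141, -0.007, -2.866]
force: [-1.3, -0.3, -0.3]
width: 0.0877
```

Call:
move_arm --pt "0 0 0 0 0 0" --pt "0 0 0 0 0 0" --pt "0 0 0 0 0 0" --pt "0 0 0 0 0 0" --pt "0 0 0 0 0 0" --claw 255 --squeeze 30

```text
t: 10.03
eef_pos: [0.6736, 0.0174, 0.2979]
ee_rot: [-3.142, 0.002, -2.865]
force: [0.5, -0.2, 0.2]
width: 0.0595
```

Call:
move_arm --pt "0 0 0 0 0 0" --pt "0 0 0 0 0 0" --pt "0 0 0 0 0 0" --pt "0 0 0 0 0 0" --pt "0 0 0 0 0 0"

```text
t: 10.45
eef_pos: [0.6734, 0.0174, 0.2967]
ee_rot: [3.142, -0.0, -2.865]
force: [-0.2, -0.5, -0.8]
width: 0.0268
```

```bash
python3 look.py g | grep -E "^[0-9]|handle|fuse|tri"; python3 -c "
from station import arm;print(arm.get_state())"
```

```text
10.45 [ 0.3145  0.4356 -0.128  -0.     -1.0073 -1.609 ] [0.6734 0.0174 0.2967] [ 3.1416 -0.     -2.8653] 0.02677610952148898
  tri [ 0.6747  0.0155 -0.0096] [0.004912742324421834, 0.0030174354920462824, 0.0036843131347131116]
  tri [ 0.4225 -0.0546  0.0136] [0.0001320301271596422, 0.00013203012715975185]
handle wrist [318.1 323.4] 0.92 [0.6734 0.0157 0.137 ]
handle scene [355.5 242.6] 0.57 [0.6762 0.023  0.137 ]
handle side [276.  229.1] 0.63 [0.6597 0.0392 0.137 ]
  tri [0.6739 0.0216 0.1289] [0.0061032131279471595, 0.004939564877736054, 0.004808667289442115]
fuse_jar scene [379.1 273.1] 0.58 [0.7413 0.036  0.078 ]
fuse_jar side [252.  241.2] 0.72 [0.7368 0.034  0.078 ]
  tri [0.7392 0.0349 0.0775] [0.002389857438907514, 0.0023898574389072218]
  tri [0.6746 0.0187 0.0209] [0.004588521915447165, 0.003782472286970509, 0.007237696793740601]
{'t': 11.35, 'q': array([ 3.14689336e-01,  4.35581412e-01, -1.27971801e-01, -2.20078887e-04,
       -1.00731104e+00, -1.60905500e+00]), 'qd': array([ 0.00072353, -0.00029977, -0.00156196,  0.00126358,  0.00208937,
        0.00086535]), 'joint_efforts': array([-1.74425550e+00, -6.10562682e+01,  2.63404191e+01,  7.13747531e+00,
       -4.84779035e-02, -5.73700454e-03]), 'eef_pos': array([0.67335692, 0.0175155 , 0.29659682]), 'ee_rot': array([ 3.14140934e+00, -7.50065813e-05, -2.86527954e+00]), 'force': array([-0.93013104,  2.46260543,  0.29524445]), 'moment': array([0.98596532, 0.34815187, 0.03486517]), 'width': 0.016676493005595566}
```

Call:
move_arm --pt "0 0 0 0 0 0" --pt "0 0 0 0 0 0" --pt "0 0 0 0 0 2" --pt "0 0 0 0 0 4" --pt "0 0 0 0 0 6"

```text
t: 11.77
eef_pos: [0.6734, 0.0175, 0.2966]
ee_rot: [3.141, 0.0, -2.653]
force: [-1.4, 2.0, -0.7]
width: 0.0165
```

Call:
move_arm --pt "0 0 0 0 0 6" --pt "0 0 0 0 0 6" --pt "0 0 0 0 0 6" --pt "0 0 0 0 0 6" --pt "0 0 0 0 0 6"

```text
t: 12.18
eef_pos: [0.6733, 0.0175, 0.2966]
ee_rot: [3.141, 0.0, -2.127]
force: [-1.1, 3.1, 0.2]
width: 0.0165
```

Call:
move_arm --pt "0 0 0 0 0 6" --pt "0 0 0 0 0 6" --pt "0 0 0 0 0 6" --pt "0 0 0 0 0 6" --pt "0 0 0 0 0 6"

```text
t: 12.6
eef_pos: [0.6733, 0.0175, 0.2966]
ee_rot: [3.141, 0.0, -1.603]
force: [-1.8, 3.5, -0.2]
width: 0.0165
```

Call:
move_arm --pt "0 0 0 0 0 6" --pt "0 0 0 0 0 6" --pt "0 0 0 0 0 6" --pt "0 0 0 0 0 6" --pt "0 0 0 0 0 6"

```text
t: 13.02
eef_pos: [0.6733, 0.0176, 0.2966]
ee_rot: [3.141, 0.0, -1.08]
force: [-1.7, 2.0, -0.4]
width: 0.0163
```

Call:
move_arm --pt "0 0 0 0 0 6" --pt "0 0 0 0 0 6" --pt "0 0 0 0 0 6" --pt "0 0 0 0 0 6" --pt "0 0 0 0 0 6"

```text
t: 13.43
eef_pos: [0.6733, 0.0175, 0.2966]
ee_rot: [3.142, 0.0, -0.556]
force: [-1.6, 2.5, 0.3]
width: 0.0166
```

Call:
move_arm --pt "0 0 0 0 0 6" --pt "0 0 0 0 0 6" --pt "0 0 0 0 0 6" --pt "0 0 0 0 0 6" --pt "0 0 0 0 0 6"

```text
t: 13.85
eef_pos: [0.6733, 0.0175, 0.2966]
ee_rot: [-3.142, 0.0, -0.033]
force: [-2.1, 2.2, 0.1]
width: 0.0165
```

Call:
move_arm --pt "0 0 0 0 0 6" --pt "0 0 0 0 0 6" --pt "0 0 0 0 0 4" --pt "0 0 0 0 0 2" --pt "0 0 0 0 0 0"

```text
t: 14.27
eef_pos: [0.6733, 0.0174, 0.2966]
ee_rot: [-3.141, 0.0, 0.278]
force: [-2.4, 3.0, 0.5]
width: 0.0165
```

```bash
python3 look.py i | grep -E "^[0-9]|handle|fuse|tri|flap"; python3 -c "
import cv2,numpy as np
from station import arm
s=arm.get_state();print(s['width'],s['force'],s['moment'])
a=cv2.imread('pics/i.png');b=cv2.imread('pics/i_s.png')[150:390,200:520]
cv2.imwrite('pics/i2.png',np.hstack([cv2.resize(a,(400,300)),cv2.resize(b,(400,300))]))"
```

```text
14.2667 [ 0.3146  0.4355 -0.1281 -0.0001 -1.0075  1.5342] [0.6733 0.0174 0.2966] [-3.1415  0.0004  0.2779] 0.01647767813139378
  tri [ 0.6735  0.0157 -0.001 ] [0.0013220167636039167, 0.004965302611947021, 0.005750128665517821]
flap_tab scene [259.9 225.1] 0.6 [ 0.4898 -0.0938  0.116 ]
flap_tab side [379.7 279.3] 0.87 [0.3746 0.0862 0.116 ]
  tri [ 0.4219 -0.0527  0.0105] [0.0002108304549410266, 0.00021083045494098564]
handle wrist [319.1 324. ] 0.68 [0.6734 0.0187 0.137 ]
handle scene [355.  243.8] 0.81 [0.6778 0.0201 0.137 ]
handle side [272.1 228.8] 0.71 [0.6687 0.0423 0.137 ]
  tri [0.6747 0.0231 0.13  ] [0.006866908338478724, 0.0004690895559395637, 0.006764556854861247]
fuse_jar scene [324.7 240.6] 0.94 [0.5977 0.0045 0.078 ]
fuse_jar side [308.5 247. ] 0.85 [ 0.5976 -0.0085  0.078 ]
  tri [0.5968 0.0006 0.0825] [0.0036832698523146987, 0.0036832698523146645]
  tri [0.6758 0.0178 0.0246] [0.0018814626234605137, 0.004319021626473941, 0.0026945722385271526]
0.0165368743627522 [-3.74238762  4.67998472  1.27879002] [ 1.31439641  1.37532369 -0.04229506]
```

View pics/i2.png

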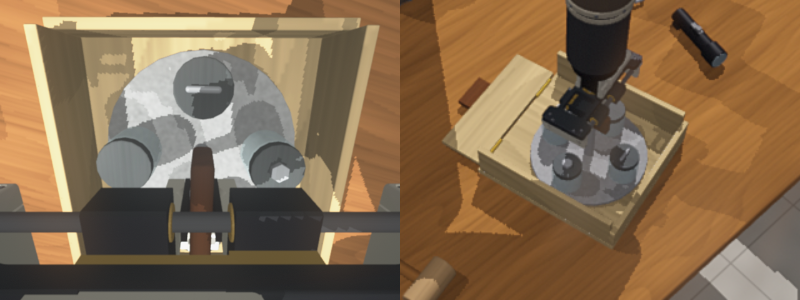

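The jar is now at the front. The opening reads 16.5 mm on a 14 mm bar, which hints at a small misalignment, so I'll measure the lids in the wrist view.

```bash
python3 -c "
import cv2
a=cv2.imread('pics/i.png')[20:380,20:600]
cv2.imwrite('pics/i3.png',cv2.resize(a,(800,497)))"
```

```text
(no output)
```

View pics/i3.png

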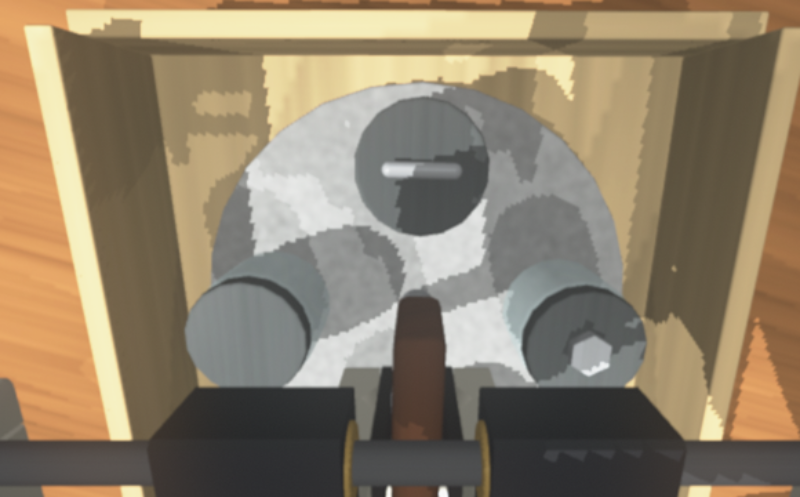

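The pin's lid is at (422,164), the plain lid at (248,338) and the nut's lid at (585,343) in this crop. The bar runs nearly straight down.

```bash
python3 - <<'E'
from h import *
from scipy.spatial.transform import Rotation as R
np.set_printoptions(precision=4,suppress=True)
s=arm.get_state(); T=np.eye(4);T[:3,:3]=R.from_euler("xyz",s["ee_rot"]).as_matrix();T[:3,3]=s["eef_pos"]
T=T@np.array(arm.calibration("wrist")["mount"])
f=lambda u,v,z: onz("wrist",(20+.725*u,20+.7243*v),z,T)
p,l,n=[f(*a,.078) for a in((422,164),(248,338),(585,343))]
c=(l+n)/2;print(p,l,n,c,np.linalg.norm(l-n))
a=lambda d:np.degrees(np.arctan2(d[1],d[0]))
print("dir pin",a(p-c),"nothing->nut +90",a(l-n)+0, "center->pin len",np.linalg.norm(p-c))
q,r=f(65,38,.057),f(762,38,.057);print("back wall",q,r,a(q-r),np.linalg.norm(q-r))
for x in(((52,28),(122,388)),((28,28),(115,440)),((788,28),(708,400))):
    b,e=f(*x[0],.082),f(*x[1],.082);print("wall",b,e,a(b-e))
E
```

```text
[0.7451 0.0356 0.078 ] [0.6577 0.0862 0.078 ] [ 0.6941 -0.0502  0.078 ] [0.6759 0.018  0.078 ] 0.141091672797285
dir pin 14.243516639006364 nothing->nut +90 104.91815776684395 center->pin len 0.0714079822851065
back wall [0.7518 0.1811 0.057 ] [ 0.8252 -0.0784  0.057 ] 105.8078784911178 0.2697025469585336
wall [0.754  0.1694 0.082 ] [0.6226 0.1326 0.082 ] 15.662851651529499
wall [0.7517 0.1773 0.082 ] [0.5961 0.133  0.082 ] 15.90310579869517
wall [ 0.8223 -0.072   0.082 ] [ 0.6851 -0.1085  0.082 ] 14.909740471539127
```

The carousel is within about 1° of the bay axis (roughly 1–2 mm at the jar). I'll hold for one call, then hand in.

Call:
move_arm --pt "0 0 0 0 0 0" --pt "0 0 0 0 0 0" --pt "0 0 0 0 0 0" --pt "0 0 0 0 0 0" --pt "0 0 0 0 0 0"

```text
t: 15.58
eef_pos: [0.6733, 0.0174, 0.2966]
ee_rot: [-3.141, 0.0, 0.276]
force: [-3.2, 3.9, 1.4]
width: 0.017
```

```bash
python3 -c "
from station import arm
s=arm.get_state();print(s['t'],s['width'],s['qd'],s['force']);print(arm.job_done())"
```

```text
15.5833 0.016967611083195562 [-0.00055917 -0.00115515  0.00097883  0.00016068 -0.00159275  0.0002314 ] [-3.22506499  3.89856841  1.35927501]
the job is handed in; nothing more can be done
None
```

I hooked the flap's tab from behind and pulled it past its balance point, and it sank flat. I then gripped the carousel's handle bar with 30 N and turned it 180°, so the fuse jar stands at the middle of the open front. The job was handed in at 15.6 s with the grip still closed; no verdict is reported.

**Last checks**
- **Flap:** the pictures show it flat, and its tab measures about 11 mm above the ledge.
- **Jar position:** in the close wrist view, the lids point 14–15° and the bay walls 15–16°. That puts the jar within about 2 mm of the centre line.
- **Disagreement:** the rougher fix from the scene and side cameras put the jar about 6 mm off, still inside the 13 mm limit.
- **Grip:** the fingers stopped at 16.5–17 mm on the 14 mm bar, so the bar may sit slightly skewed in the pads. It turned with the gripper, and the arm was still. I had no direct reading of the contact force on the carousel.
- **Bystanders:** the arm never went near the padlock, torch, mallet or loose fuse carrier. I did not measure their positions at the end.

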